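Take the locking bar out of a pay-terminal housing

ROBOT

A 6-joint arm with a two-finger parallel gripper is mounted at the origin on the work surface. World frame = base frame: x ahead of the robot, y to its left, z up, the work surface at z = 0. Lengths are in m, angles in rad, forces in N, time in s.
With the tool pointing down it reaches from about 0.3 to 0.75 m from the base axis. Payload 8.5 kg.
Tool frame: the origin (TCP) lies midway between the tips of the shut fingers; the grasp point (between the pads) lies bot.grip_point_offset behind it (bot.grip_point_offset is the distance from the TCP to the grasp point, in m); x points along the fingers, z is the direction in which the jaws open and shut, and the axes are right-handed (so a half turn about x gives the same grasp; the last joint's range is limited). The gripper opens to 88 mm and grips with 3 to 60 N. Pads are 18 mm wide; open, the fingers measure 123 mm over their backs; the gripper's body (75 mm by 187 mm) begins 45 mm behind the grasp point.
Start: joints at [1.066, 0.381, 1.297, -0, 1.464, -0.215], TCP at [0.157, 0.527, 0.239] pointing down, gripper open.
Joint ranges: [-3.11, 3.11], [-0.89, 2.33], [0.22, 2.48], [-1.42, 4.56], [0.17, 2.85], [-2.88, 2.88]. Speed limits (rad/s): [2.39, 2.39, 3.14, 3.14, 3.14, 3.14].

INTERFACE

Orientations are given as a 3x3 rotation matrix whose columns are the frame's x, y, z axes.
In Python, from station import bot gives the robot as it stands. Calls block until the motion is done:
- bot.movep(position, orientation): joint-space move of the TCP to a pose.
- bot.move_straight(position, ori=None, v=0.15, f_stop=None): straight line of the TCP; ori=None keeps the orientation; v is the mean speed in m/s. With f_stop (N) it stops when the force on the tool has changed by that much, and returns True; else False.
- bot.set_joints(angles): joint-space move.
- bot.command_gripper(opening, effort=None): finger opening in m; effort is the grip in N (None keeps the last); returns when the fingers have stopped.
- bot.dwell(seconds).
- bot.solve_ik(position, orientation): joint angles nearest the present ones, or None.
- bot.snapshot(name): name is "scene" or "side" or "wrist"; returns a dict with "image" (384x512x3 uint8, red, green, blue), "depth" (384x512 float32, m along the optical axis (not along the pixel's ray), 0 where there is no reading), "camera_matrix" (3x3 intrinsics, pixels), "cam_to_world" (4x4, takes a point from camera to world coordinates). Camera axes: x right, y up, looking along -z (the intrinsics and any distortion apply to the point x, -y, -z); pixel columns grow to the right and rows downward; lengths in m; the calibration is good to about 2 mm. A picture is of the moment at which its call begins.
A pose or a line that the arm cannot do raises bot.Unreachable and nothing moves.
- bot.close_job(): hands the job in, once; it reports no verdict.
Readings, each from a call of its own:
- bot.get_t(): time.
- bot.get_joints(): joint angles.
- bot.get_joint_vel(): joint speeds.
- bot.get_tau(): joint torques, N m.
- bot.get_ee_pos(): TCP position.
- bot.get_orientation(): TCP orientation.
- bot.get_wrist_force(): force on the tool from outside, world axes, zero at the start.
- bot.get_moment(): the same for the moment, N m.
- bot.get_gripper_width(): finger opening in m.
Only numpy, scipy, OpenCV 4.12 (cv2) and the standard library are available. Lean on these libraries where they do the work, as an engineer would, in place of code of your own. Each camera call takes 0.05 s, during which the arm holds its last target.

TASK

The long steel locking bar lies inside the pay-terminal housing and is longer than the housing's service opening: take it out by tilting it and drawing it slantwise through the opening, one end first. Finish while still holding it in the gripper, motionless, with every part of it at least 5 cm higher than the top of the housing. Leave the cups and the other loose things on the counter where they are.

Things in the scene. Friction and masses are not known exactly. Their poses are not given: they have to be found in the camera images.
- housing: Grey sheet-steel pay-terminal housing lying on its back, fixed: a hollow box 354 (x) x 190 (y) x 84 mm high, origin at the centre of its underside, x along its length, z up. A pole collar (74 mm across, 35 mm long) sticks out of its +x end. Inside: x -172 to +172 mm, y -90 to +90 mm, floor 5 mm up. Its top is a 4 mm sheet, 80 to 84 mm above the counter, with the opening in its middle.
- opening (a point): Centre of the rectangular service opening, level with the housing's top face, 84 mm above the counter; 160 mm along the housing's x by 140 mm along its y. Open fingers must fit through it; the gripper's body stays above the sheet.
- pocket_a (a point): Innermost point of the +x pocket: the space under the sheet from the opening's +x edge to the end wall, 92 mm long, 75 mm high. Mirror image of pocket_b; the bar can come out either way.
- pocket_b (a point): Innermost point of the -x pocket, 92 mm long. One way out: lift the bar, shift its middle 44 mm towards this end from the opening's centre, so that its other end is free of the sheet; tilt that end up 28 degrees with the bar's middle 77 mm above the counter (then about 10 mm free to the floor and to the sheet's edge); draw it 85 mm along its length, then up.
- saddle_a (a point): Centre of the top of the +x saddle, a dark block on the housing's floor that carries the bar: 12 mm along x, 60 mm along y, top 47 mm above the counter.
- saddle_b (a point): The same on the -x saddle, 110 mm from the other.
- bar: Loose straight steel locking bar, 230 mm long overall, about 0.14 to 0.28 kg: a 190 mm long middle of 16 mm (y) x 14 mm (z) and a 10 mm round pin 20 mm long at each end. Origin at the centre of its underside, x along its length, z up. At the start it lies on the saddles, roughly along the housing's x (within 0.05 rad and 12 mm), both ends under the sheet.
- bar_mid (a point): Centre of the bar (7 mm above its origin), its centre of mass: grip here or near it, across its 16 mm width.
- bar_end_a (a point): Tip of the bar's +x end, on its axis, 115 mm from bar_mid.
- bar_end_b (a point): Tip of the bar's -x end, on its axis, 115 mm from bar_mid.
- cup1: Open steel coin cup, 72 mm across, 65 mm high, beside the housing on its +y side; bystander. Origin: centre of its underside.
- cup2: The same cup beside the housing on its -y side; bystander.
- cup3: The same cup farther off on the left of the counter; bystander.
- knob_housing: Black turned knob housing, 60 mm across, 42 mm high, on the housing's +y side; bystander. Origin: centre of its underside.
- key: Nickel winding key, about 70 mm long and 12 mm high, lying on the housing's -y side; bystander. Origin on its underside near the middle.
- short_bar: Short steel bar, 115 mm long, 16 x 14 mm, lying on the right of the counter; bystander, not the one to take. Origin on its underside near the middle.
There are look-alikes about, which are no part of the job. Leave any pink look-alike of the bar alone.

How it is judged:
On the way:
1. the bar is tilted through the opening: one end is out above the housing's top while the other is still inside, below it (((height (world z) of bar_end_a above 0.1 m and height (world z) of bar_end_b below 0.078 m and angle between bar's own x axis and vertical below 1.4 rad) or (height (world z) of bar_end_b above 0.1 m and height (world z) of bar_end_a below 0.078 m and angle between bar's own x axis and vertical above 1.74 rad))), for 0.1 s.
At the end, for the whole second after the job is handed in: The bar is held in the fingers (over 1 N), at rest (under 30 mm/s and 0.2 rad/s), not touching the housing, both of its tips at least 46 mm above the housing's top face (130 mm above the counter) (height (world z) of each of bar_end_a, bar_end_b above 0.13 m and contact force between bar and the fingers above 1 N and contact force between bar and housing below 0.2 N and linear speed of bar below 0.03 m/s and angular speed of bar below 0.2 rad/s); the arm keeps its last pose, push and grip.
It fails at once if a bystander (cup, knob housing, key, short bar) is moved more than 30 mm (distance of any of cup1, cup2, cup3, knob_housing, key, short_bar from where it was at the start of the episode above 0.03 m).
It fails at once if a cup or the knob housing is tipped over (angle between any of cup1, cup2, cup3, knob_housing's own z axis and vertical above 0.6 rad).
It also fails if it takes over 35 s, if anything falls off the work surface, if the arm or the gripper's body presses on something with over 40 N, if the wrist force passes 120 N, or if a joint passes its speed limit or range.

## Working session

There is one attempt and no reset: what is moved stays moved. The work goes in short steps, each a Python script; the robot and the scene stay as the last script left them, time stands still between calls to the robot, and variables do not carry over. Pictures are saved under pics/ and viewed, and the job is handed in when it is done.

```bash
ls; mkdir -p pics; python3 - <<'E'
from station import bot
import cv2,numpy as np
print(bot.get_t(),bot.get_ee_pos(),bot.get_orientation(),bot.grip_point_offset)
for n in ["scene","side","wrist"]:
    s=bot.snapshot(n); cv2.imwrite(f"pics/{n}0.png",s["image"][:,:,::-1]); np.savez(f"pics/{n}0.npz",**s)
    print(n,s["cam_to_world"].round(3).tolist(),s["camera_matrix"].tolist(),s.keys())
E
```

```text
pics
0.0 [0.15704765 0.52681165 0.23815171] [[-6.76886131e-04 -9.58291499e-01  2.85791784e-01]
 [-1.27257815e-03  2.85792444e-01  9.58290697e-01]
 [-9.99998961e-01  2.84961302e-04 -1.41294976e-03]] 0.0187
scene [[-0.384, -0.637, 0.668, 1.223], [0.923, -0.256, 0.286, 0.315], [-0.011, 0.727, 0.687, 0.807], [0.0, 0.0, 0.0, 1.0]] [[382.84302958860786, 0.0, 254.05125027588122], [0.0, 382.84302958860786, 189.27989366938988], [0.0, 0.0, 1.0]] dict_keys(['image', 'depth', 'camera_matrix', 'cam_to_world'])
side [[0.908, 0.307, -0.286, 0.064], [-0.42, 0.654, -0.629, -0.953], [-0.006, 0.691, 0.723, 1.181], [0.0, 0.0, 0.0, 1.0]] [[414.32467618713076, 0.0, 256.2176303960535], [0.0, 414.32467618713076, 196.62432592851462], [0.0, 0.0, 1.0]] dict_keys(['image', 'depth', 'camera_matrix', 'cam_to_world'])
wrist [[0.286, -0.92, -0.27, 0.088], [0.958, 0.274, 0.082, 0.549], [-0.002, -0.282, 0.959, 0.384], [0.0, 0.0, 0.0, 1.0]] [[335.4256829483686, 0.0, 260.3733137583369], [0.0, 335.4256829483686, 188.8347742095702], [0.0, 0.0, 1.0]] dict_keys(['image', 'depth', 'camera_matrix', 'cam_to_world'])
```

View pics/scene0.png

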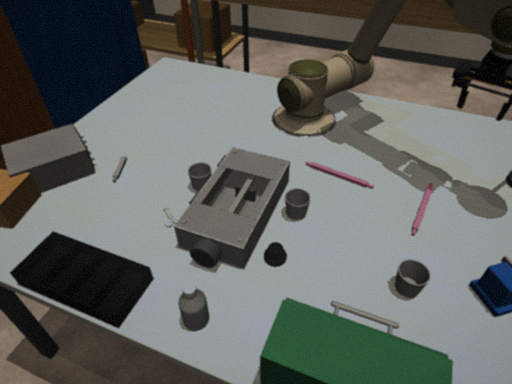

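View pics/side0.png

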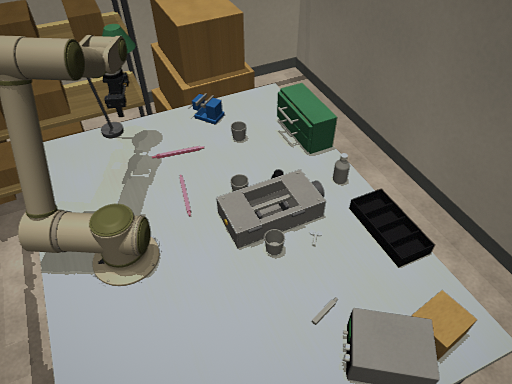

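View pics/wrist0.png

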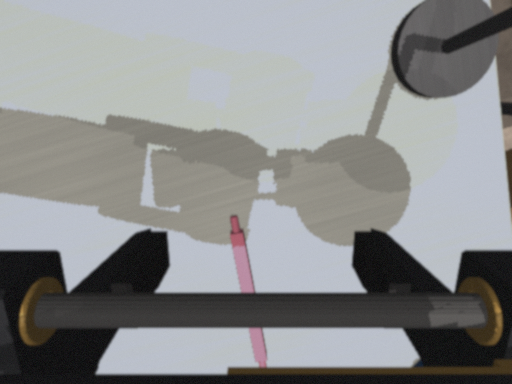

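The scene view shows the housing around (235,205), with its collar at (205,250) and the bar visible in the opening at about (243,195). The cups are at (200,175), (297,204) and (412,278), the knob housing at (275,254), and the key at (175,215). Next I'll measure from depth and enlarged crops.

```bash
cat > h.py <<'E'
import numpy as np,cv2
def cloud(s):
    K=s["camera_matrix"];d=s["depth"];v,u=np.mgrid[:d.shape[0],:d.shape[1]]
    p=np.stack([(u-K[0,2])/K[0,0]*d,-(v-K[1,2])/K[1,1]*d,-d,np.ones_like(d)],-1)
    return (p@s["cam_to_world"].T)[...,:3]
def onplane(s,u,v,z):
    K=s["camera_matrix"];T=s["cam_to_world"]
    r=T[:3,:3]@np.array([(u-K[0,2])/K[0,0],-(v-K[1,2])/K[1,1],-1]);o=T[:3,3]
    return o+r*(z-o[2])/r[2]
def proj(s,p):
    K=s["camera_matrix"];T=np.linalg.inv(s["cam_to_world"]);c=T[:3,:3]@np.asarray(p)+T[:3,3]
    return np.array([K[0,2]+K[0,0]*c[0]/-c[2],K[1,2]+K[1,1]*-c[1]/-c[2]])
E
python3 - <<'E'
from h import *
for n,(u0,u1,v0,v1) in dict(scene=(165,305,140,275),side=(205,335,160,260)).items():
    s=dict(np.load(f"pics/{n}0.npz")); c=cloud(s)
    im=cv2.resize(s["image"][v0:v1,u0:u1,::-1],None,fx=4.2,fy=4.2,interpolation=cv2.INTER_CUBIC);cv2.imwrite(f"pics/{n}_crop.png",im); print(im.shape)
    sub=c[v0:v1,u0:u1]; m=(abs(sub[...,2]-.084)<.005)
    # largest component
    nn,l,st,_=cv2.connectedComponentsWithStats(m.astype(np.uint8)); k=1+np.argmax(st[1:,4]); P=sub[l==k]
    # outer hull rect
    r=cv2.minAreaRect((P[:,:2]*1000).astype(np.float32)); print(n,len(P),P[:,2].mean(),r)
E
```

```text
(567, 588, 3)
scene 4382 0.08261292709702829 ((540.5520629882812, -31.579917907714844), (359.2533874511719, 197.9210662841797), 0.26787346601486206)
(420, 546, 3)
side 2423 0.08510695955672488 ((556.6893310546875, -34.83928680419922), (387.7232360839844, 204.89898681640625), 0.6005349159240723)
```

View pics/scene_crop.png

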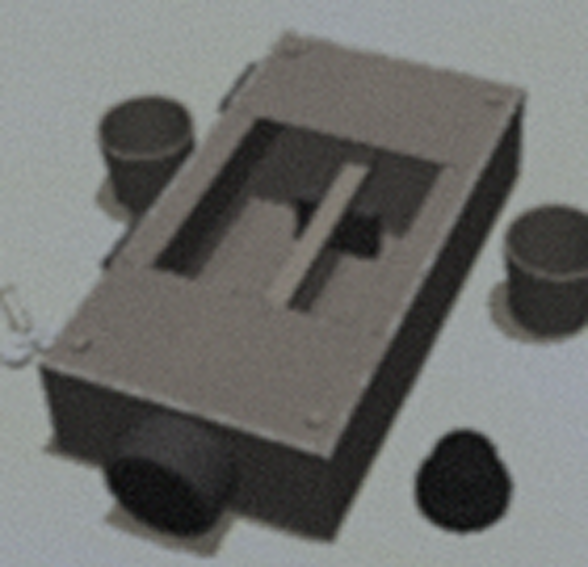

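View pics/side_crop.png

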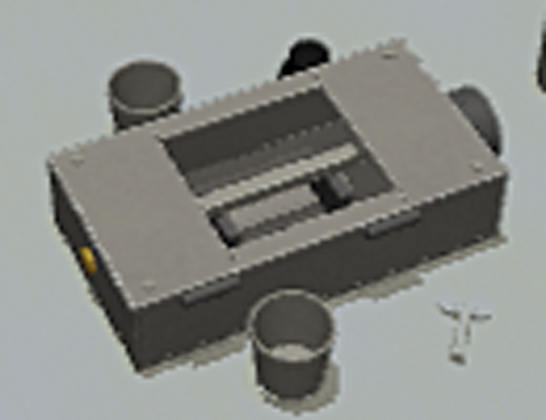

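```bash
python3 - <<'E'
from h import *
f=4.2
for n,o,A,B in [("scene",(165,140),dict(out=[(285,33),(525,93),(332,457),(42,365)],op=[(258,118),(450,163),(395,320),(158,268)]),dict(t=[(344,163),(370,167)],b=[(265,300),(288,308)])),
  ("side",(205,160),dict(out=[(50,160),(402,42),(507,174),(135,306)],op=[(163,140),(325,90),(398,190),(232,250)]),dict(l=[(205,192),(205,208)],r=[(352,145),(357,158)]))]:
    s=dict(np.load(f"pics/{n}0.npz"));c=cloud(s)
    g=lambda q,z: onplane(s,(q[0]+.5)/f-.5+o[0],(q[1]+.5)/f-.5+o[1],z)
    for k,q in A.items():
        P=np.array([g(x,.084) for x in q])[:,:2]; print(n,k,P.round(4).tolist(),P.mean(0).round(4),np.linalg.norm(np.roll(P,-1,0)-P,axis=1).round(4))
        r=cv2.minAreaRect((P*1000).astype(np.float32));print(r)
    for k,q in B.items():
        print(k,[g(x,.061).round(4).tolist() for x in q])
    # bar depth: points in opening with z .055-.067
    m=(abs(c[...,2]-.061)<.004)&(abs(c[...,0]-.54)<.09)&(abs(c[...,1]+.032)<.05)
    P=c[m]; 
    if len(P)>10:
        l=np.polyfit(P[:,0]-.54,P[:,1],1);print("bar depth",len(P),P[:,2].mean(),P.min(0),P.max(0),l)
E
```

```text
scene out [[0.369, -0.1215], [0.3697, 0.0661], [0.7164, 0.069], [0.7184, -0.1188]] [ 0.5434 -0.0263] [0.1876 0.3467 0.1878 0.3494]
((543.0213623046875, -26.224586486816406), (349.411376953125, 187.83270263671875), 0.4317774176597595)
scene op [[0.4647, -0.0978], [0.459, 0.0431], [0.6061, 0.0626], [0.6208, -0.093]] [ 0.5376 -0.0213] [0.141  0.1484 0.1563 0.1562]
((535.840087890625, -22.52410888671875), (155.85975646972656, 156.31626892089844), 5.386080265045166)
t [[0.4622, -0.0341, 0.061], [0.4593, -0.0157, 0.061]]
b [[0.6014, -0.0289, 0.061], [0.6023, -0.0123, 0.061]]
bar depth 210 0.059631031429821645 [ 0.45300423 -0.03180967  0.05705424] [ 0.60082421 -0.01440542  0.06279295] [ 0.01083933 -0.02273441]
side out [[0.3647, 0.0592], [0.7157, 0.0618], [0.7158, -0.124], [0.3683, -0.122]] [ 0.5411 -0.0312] [0.351  0.1858 0.3475 0.1813]
((540.8551025390625, -32.392662048339844), (350.9981689453125, 185.8087615966797), 0.4189172685146332)
side op [[0.4635, 0.0397], [0.6215, 0.0352], [0.6217, -0.1006], [0.4644, -0.1014]] [ 0.5428 -0.0318] [0.158  0.1358 0.1573 0.1411]
((542.9095458984375, -30.44426727294922), (157.95388793945312, 141.0887451171875), 0.3118152916431427)
l [[0.4798, -0.0132, 0.061], [0.472, -0.0303, 0.061]]
r [[0.6227, -0.0172, 0.061], [0.6192, -0.0333, 0.061]]
bar depth 144 0.0618503718088687 [ 0.4707717  -0.03836982  0.05721884] [ 0.62995816 -0.01449061  0.06491525] [ 0.01622287 -0.02680928]
```

```bash
cat >> h.py <<'E'
HC=np.array([.542,-.029])
def ori(t,yaw):
    b=np.array([np.cos(t)*np.cos(yaw),np.cos(t)*np.sin(yaw),np.sin(t)])
    z=np.array([-np.sin(yaw),np.cos(yaw),0]); x=np.cross(b,z)*-1
    # b,z,up: tool x points down, perpendicular to bar
    if x[2]>0:x=-x
    return np.stack([x,np.cross(z,x),z],1)
def tcp(grasp,R,off=.0187): return np.asarray(grasp)+R[:,0]*off
E
python3 - <<'E'
from h import *
from station import bot
yaw=.012
R=ori(0,yaw);print(R.round(3))
for g,t in [((.542,-.024,.054),0),((.542,-.024,.07),0),((.498,-.024,.07),0),((.498,-.024,.077),.49),((.56,-.024,.12),.49),((.56,-.024,.22),.49),((.56,-.024,.25),0)]:
    Q=ori(t,yaw);q=bot.solve_ik(tcp(g,Q),Q);print(g,None if q is None else np.round(q,2))
bot.movep(tcp((.56,-.024,.26),R),R)
s=bot.snapshot("wrist");np.savez("pics/wrist1.npz",**s);cv2.imwrite("pics/wrist1.png",s["image"][:,:,::-1]);print(s["cam_to_world"],bot.get_t())
E
```

```text
[[-0.    -1.    -0.012]
 [ 0.    -0.012  1.   ]
 [-1.     0.     0.   ]]
(0.542, -0.024, 0.054) [-0.26  0.6   1.59 -0.    0.95 -1.85]
(0.542, -0.024, 0.07) [-0.26  0.58  1.58 -0.    0.99 -1.85]
(0.498, -0.024, 0.07) [-0.29  0.52  1.7  -0.    0.92 -1.87]
(0.498, -0.024, 0.077) [-0.37  0.44  2.01  0.66  0.29 -2.55]
(0.56, -0.024, 0.12) [-0.32  0.42  1.8   0.34  0.47 -2.17]
(0.56, -0.024, 0.22) [-0.32  0.28  1.66  0.23  0.75 -2.03]
(0.56, -0.024, 0.25) [-0.25  0.4   1.28 -0.    1.46 -1.84]
[[-1.26598552e-02 -9.59376344e-01 -2.81845274e-01  4.87881117e-01]
 [ 9.99919659e-01 -1.23256874e-02 -2.95859192e-03 -2.33229849e-02]
 [-6.35533641e-04 -2.81860086e-01  9.59455308e-01  3.86901373e-01]
 [ 0.00000000e+00  0.00000000e+00  0.00000000e+00  1.00000000e+00]] 2.625
```

View pics/wrist1.png

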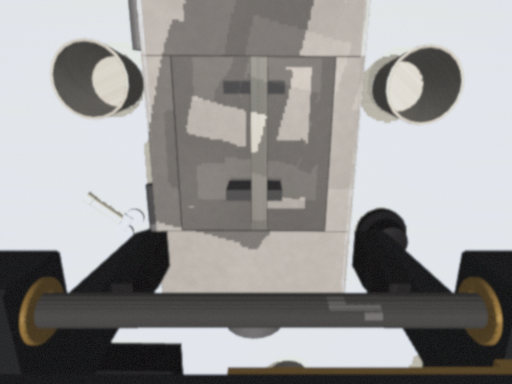

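```bash
python3 - <<'E'
from h import *
from station import bot
s=dict(np.load("pics/wrist1.npz"));c=cloud(s)
for u,v in [(171,56),(336,56),(328,231),(181,231)]: print(u,v,onplane(s,u,v,.084).round(4))
for u,v in [(251,60),(267,60),(251,220),(267,220)]: print(u,v,onplane(s,u,v,.061).round(4))
for u,v in [(223,81),(286,81),(280,180),(229,180)]: print(u,v,onplane(s,u,v,.047).round(4), c[v+3,u].round(3))
im=cv2.resize(s["image"][40:250,130:370,::-1],None,fx=3,fy=2.8,interpolation=cv2.INTER_CUBIC)
cv2.imwrite("pics/w1c.png",im)
yaw=.012
for g,t in [((.586,-.024,.07),0),((.586,-.024,.077),-.49),((.51,-.024,.117),-.49),((.51,-.024,.22),-.49),((.51,-.024,.25),0)]:
    Q=ori(t,yaw);q=bot.solve_ik(tcp(g,Q),Q);print(g,None if q is None else np.round(q,2))
E
```

```text
171 56 [ 0.4611 -0.0992  0.084 ]
336 56 [0.4593 0.0399 0.084 ]
328 231 [0.619  0.0442 0.084 ]
181 231 [ 0.6208 -0.0994  0.084 ]
251 60 [ 0.4615 -0.0324  0.061 ]
267 60 [ 0.4614 -0.0178  0.061 ]
251 220 [ 0.6176 -0.0316  0.061 ]
267 220 [ 0.6173 -0.015   0.061 ]
223 81 [ 0.4797 -0.0597  0.047 ] [ 0.482 -0.06   0.045]
286 81 [0.479  0.0011 0.047 ] [0.481 0.004 0.005]
280 180 [ 0.5778 -0.0018  0.047 ] [ 0.588 -0.     0.021]
229 180 [ 0.5785 -0.0553  0.047 ] [ 0.589 -0.058  0.022]
(0.586, -0.024, 0.07) [-0.24  0.64  1.45 -0.    1.06 -1.83]
(0.586, -0.024, 0.077) [-0.2   0.82  1.11 -0.1   1.7  -1.77]
(0.51, -0.024, 0.117) [-0.23  0.66  1.33 -0.11  1.64 -1.79]
(0.51, -0.024, 0.22) [-0.23  0.55  1.2  -0.12  1.87 -1.82]
(0.51, -0.024, 0.25) [-0.28  0.32  1.42 -0.    1.41 -1.86]
```

View pics/w1c.png

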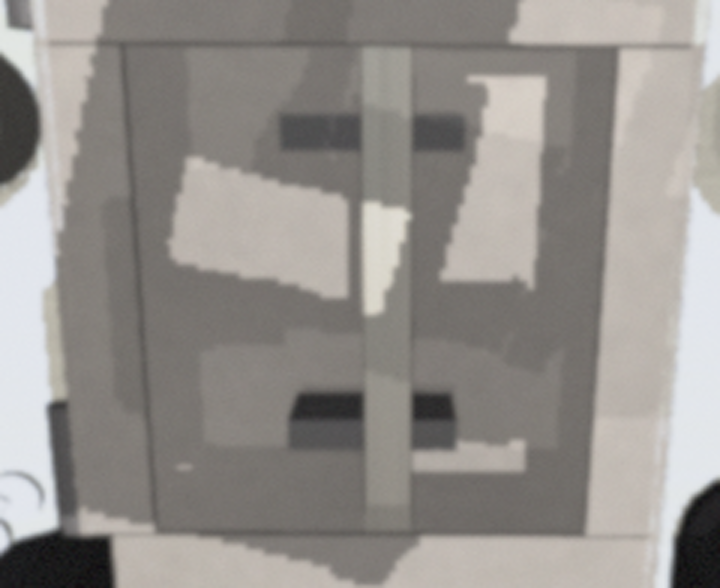

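```bash
python3 - <<'E'
from h import *
from station import bot
yaw=.011;R=ori(0,yaw)
bot.command_gripper(.05,50)
bot.movep(tcp((.541,-.0242,.15),R),R)
print(bot.move_straight(tcp((.541,-.0242,.055),R),R,v=.1,f_stop=12),bot.get_ee_pos(),bot.get_wrist_force())
bot.command_gripper(0,50); print("w",bot.get_gripper_width(),bot.get_wrist_force())
print(bot.move_straight(tcp((.541,-.0242,.067),R),R,v=.05,f_stop=15),bot.get_wrist_force())
print(bot.move_straight(tcp((.585,-.0237,.067),R),R,v=.06,f_stop=8),bot.get_ee_pos(),bot.get_wrist_force(),bot.get_gripper_width())
for n in ["wrist","scene","side"]:
    s=bot.snapshot(n);np.savez(f"pics/{n}2.npz",**s);cv2.imwrite(f"pics/{n}2.png",s["image"][:,:,::-1])
print(bot.get_t())
E
```

```text
False [ 0.54136624 -0.0242706   0.03690766] [-0.44633248 -0.55702131  0.39649897]
w 0.015428644698699966 [ 0.19756279 -0.38594613  1.82380465]
False [-0.08377455  0.22184251 -3.07830468]
False [ 0.58466231 -0.0236238   0.04819055] [-0.10408908 -0.30672893 -3.23455515] 0.01489462651999556
7.0083
```

View pics/wrist2.png

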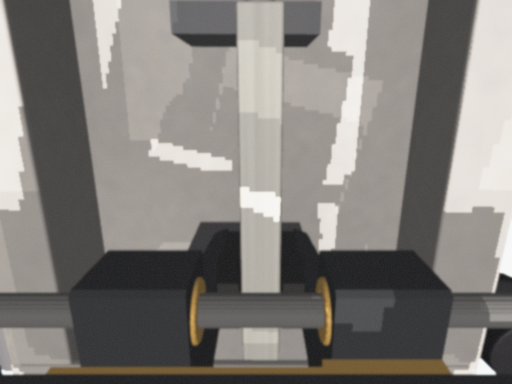

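View pics/side2.png

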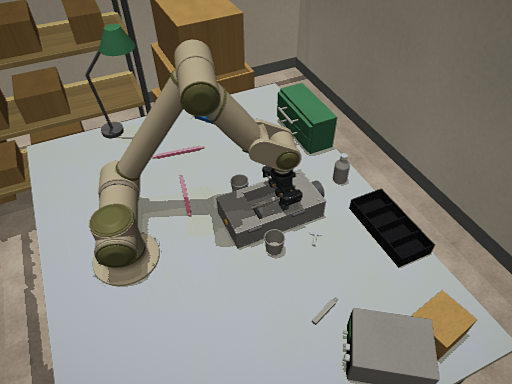

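```bash
python3 - <<'E'
from h import *
a=dict(np.load("pics/side2.npz"));w=dict(np.load("pics/wrist2.npz"));s=dict(np.load("pics/scene2.npz"))
A=cv2.resize(a["image"][170:240,210:310,::-1],None,fx=5,fy=5,interpolation=cv2.INTER_CUBIC)
B=cv2.resize(w["image"][0:60,200:320,::-1],None,fx=5,fy=4,interpolation=cv2.INTER_CUBIC)
cv2.imwrite("pics/a2.png",A);cv2.imwrite("pics/b2.png",B)
for v in (0,2,4,6): print(onplane(w,261,v,.074),onplane(w,261,v,.067),cloud(w)[v,261])
print(proj(a,(.470,-.024,.067)),proj(w,(.470,-.024,.067)),proj(w,(.490,-.024,.067)))
E
```

```text
[ 0.48490666 -0.02369797  0.074     ] [ 0.48328507 -0.02370808  0.067     ] [ 0.48370657 -0.02370545  0.0688195 ]
[ 0.48547894 -0.0236915   0.074     ] [ 0.4838908  -0.02370124  0.067     ] [ 0.51265643 -0.02352495  0.19378895]
[ 0.48605295 -0.02368502  0.074     ] [ 0.48449835 -0.02369437  0.067     ] [ 0.48582296 -0.0236864   0.07296441]
[ 0.48662869 -0.02367851  0.074     ] [ 0.48510773 -0.02368749  0.067     ] [ 0.48629049 -0.02368051  0.07244348]
[252.19777341 207.0348537 ] [260.5663563  -45.43285829] [259.93006455  21.82847901]
```

View pics/a2.png

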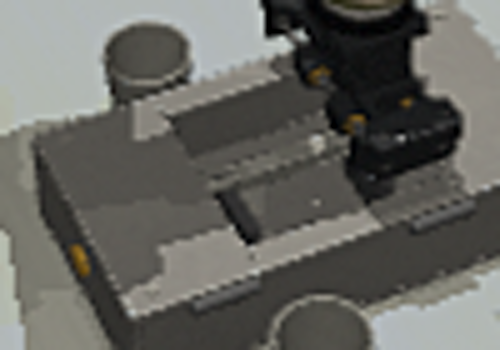

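View pics/b2.png

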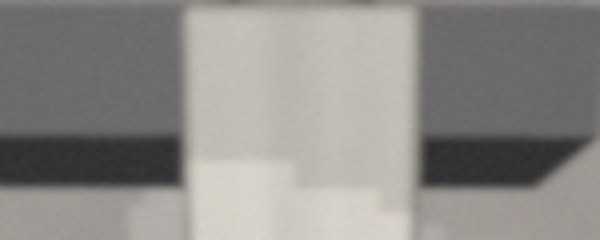

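The wrist view puts the body's end shoulder at row ~2, x≈0.485. So the bar's middle is about 4.6 mm behind the grasp point, and I'll shift to allow for that. Then tilt in steps, with force stops.

```bash
cat >> h.py <<'E'
YAW=.011
def pose(mx,mz,t,off=.0046):
    R=ori(t,YAW);b=np.array([np.cos(t)*np.cos(YAW),np.cos(t)*np.sin(YAW),np.sin(t)])
    m=np.array([mx,-.0242+(mx-.541)*YAW,mz]); return tcp(m+off*b,R),R
E
python3 - <<'E'
from h import *
from station import bot
def go(mx,mz,t,v,f):
    p,R=pose(mx,mz,t);r=bot.move_straight(p,R,v=v,f_stop=f);print(mx,mz,t,r,(bot.get_ee_pos()-p).round(4),np.round(bot.get_wrist_force(),1),bot.get_gripper_width().__round__(4),round(bot.get_t(),2),flush=True);return r
ok=not go(.585,.067,0,.05,8)
for k in (1,2,3,4):
    if ok: ok=not go(.585,.067+.0025*k,-.4887*k/4,.02,10)
for n in ["side","scene","wrist"]:
    s=bot.snapshot(n);np.savez(f"pics/{n}3.npz",**s);cv2.imwrite(f"pics/{n}3.png",s["image"][:,:,::-1])
a=dict(np.load("pics/side3.npz"));s=dict(np.load("pics/scene3.npz"))
A=cv2.resize(a["image"][150:250,200:340,::-1],None,fx=5,fy=5,interpolation=cv2.INTER_CUBIC);cv2.imwrite("pics/a3.png",A)
A=cv2.resize(s["image"][130:270,160:310,::-1],None,fx=4,fy=4,interpolation=cv2.INTER_CUBIC);cv2.imwrite("pics/s3.png",A)
E
```

```text
0.585 0.067 0 False [ 0.0003 -0.0001  0.    ] [ 0.7  0.3 -1.9] 0.0152 7.26
0.585 0.0695 -0.122175 False [ 0.0004  0.0001 -0.0004] [-0.4 -0.6 -2.5] 0.0154 7.57
0.585 0.07200000000000001 -0.24435 False [ 0.      0.0001 -0.0005] [ 0.4 -0.  -2.8] 0.0151 7.88
0.585 0.07450000000000001 -0.366525 False [-0.      0.0001 -0.0006] [ 0.3 -1.2 -2.9] 0.015 8.21
0.585 0.077 -0.4887 False [-0.      0.0001 -0.0005] [-0.4 -0.2 -3.2] 0.0156 8.54
```

View pics/a3.png

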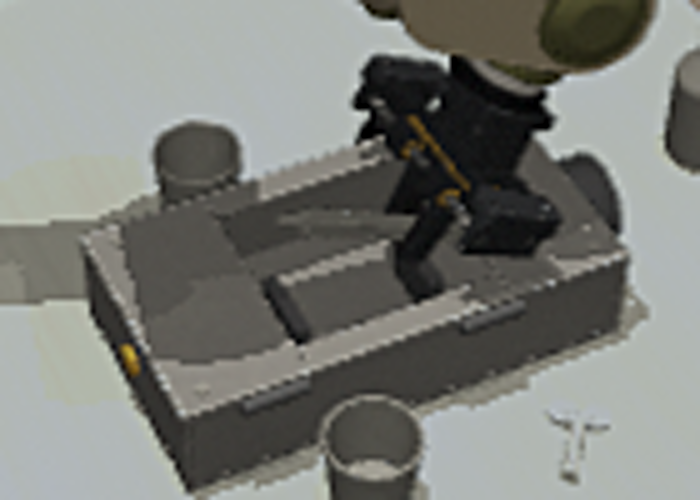

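View pics/wrist3.png

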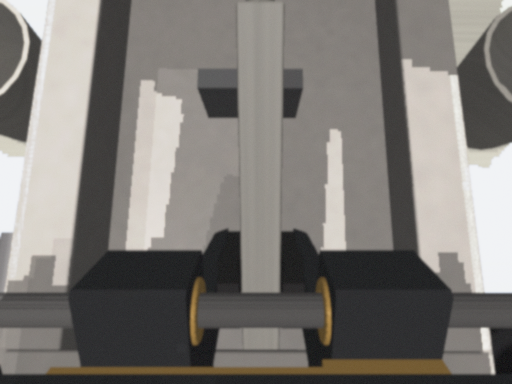

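The bar keeps its place in the fingers: the shoulder is still at rows 1–2 in the wrist view. The raised end is visible at about (285,215) in the side crop. Forces only show the weight, so I'll draw it out.

```bash
python3 - <<'E'
from h import *
from station import bot
t=-.4887
def go(mx,mz,t,v,f):
    p,R=pose(mx,mz,t);r=bot.move_straight(p,R,v=v,f_stop=f);print(round(mx,4),round(mz,4),r,(bot.get_ee_pos()-p).round(4),np.round(bot.get_wrist_force(),1),bot.get_gripper_width().__round__(4),round(bot.get_t(),2),flush=True);return r
d=.090
ok=not go(.585-d*np.cos(t),.077-d*np.sin(t),t,.06,10)
if ok: ok=not go(.585-d*np.cos(t),.27,t,.08,12)
bot.dwell(.8)
for n in ["side","scene","wrist"]:
    s=bot.snapshot(n);np.savez(f"pics/{n}4.npz",**s);cv2.imwrite(f"pics/{n}4.png",s["image"][:,:,::-1])
print(bot.get_wrist_force(),bot.get_joint_vel().round(4),bot.get_t())
E
```

```text
0.5055 0.1193 False [ 0.0001 -0.     -0.0002] [ 0.7  0.  -2.9] 0.0149 10.34
0.5055 0.27 False [-0.0001  0.     -0.0003] [ 0.   0.4 -2.6] 0.0154 12.38
[ 0.87822331  0.58281328 -3.05244988] [ 0.0006  0.0012  0.0005 -0.0011  0.0011 -0.0023] 13.325
```

View pics/scene4.png

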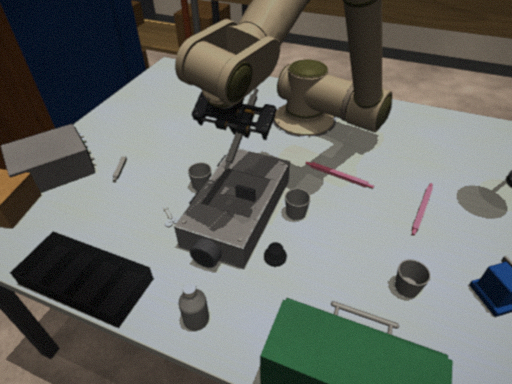

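View pics/side4.png

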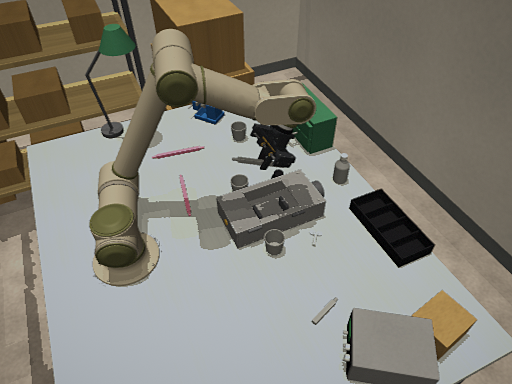

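View pics/wrist4.png

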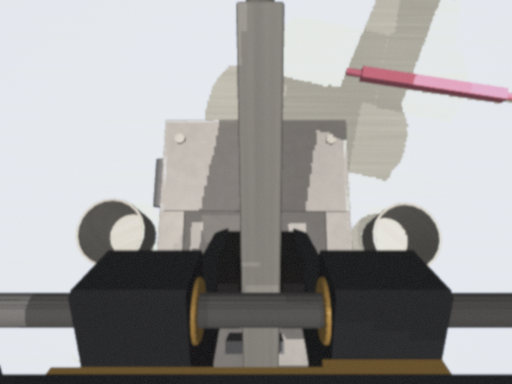

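The bar is out and still gripped, visible at (236,148) in the scene view and (248,160) in the side view. The cups and other items haven't moved. One quick check of the lower tip's height, then I'll hand in.

```bash
python3 - <<'E'
from h import *
from station import bot
s=dict(np.load("pics/scene4.npz"));print(proj(s,(.607,-.0235,.216)),proj(s,(.404,-.0255,.324)))
c=cloud(s)[125:172,215:260].reshape(-1,3);P=c[(abs(c[:,1]+.024)<.015)&(c[:,2]>.11)&(c[:,0]>.55)&(c[:,0]<.64)]
print(len(P),P[:,2].min(),P[np.argmax(P[:,0])])
print(np.abs(bot.get_joint_vel()).max(),bot.get_gripper_width(),bot.get_wrist_force())
if P[:,2].min()>.17: bot.close_job();print("closed")
E
```

```text
[224.94224186 168.61336518] [256.1042814   88.23549621]
224 0.21590468814107266 [ 0.60840743 -0.02265739  0.21616563]
0.0022880291109657327 0.01484119452212756 [ 0.87822331  0.58281328 -3.05244988]
the job is handed in; nothing more can be done
closed
```

The bar is out of the housing, and I handed the job in with the gripper holding it still, well above the housing top. The job reports no verdict, so this rests on my own checks.

**What I did:** I gripped the bar near its middle, lifted it and shifted it about 44 mm towards the +x pocket. I then tilted the -x end up 28°, drew the bar 90 mm along its length and raised it. I chose the +x pocket because the arm's wrist joints had more room that way. The wrist picture showed the bar's middle about 4.6 mm from the grasp point, so I corrected for that before tilting.

**Last checks before handing in:**
- **Height:** the lower tip measured z ≈ 0.216 m in the depth image, which matches the prediction and is about 13 cm above the housing top.
- **Grip:** the finger opening was about 15 mm on the 16 mm bar, and the wrist force was about 3 N, roughly the bar's weight. I saw no slip in the wrist picture.
- **Motion:** the joints were practically still, and no force stop tripped at any point.
- **Time and bystanders:** the clock stood at about 13.3 s. The cups, knob housing, key and short bar look unmoved in the pictures, though I didn't measure their positions.

No check failed or disagreed.

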